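Butt the half rack to its mate and hold it in the corner of the jig

TASK

Two blue half racks are to be joined in the aluminium jig, one of them already screwed down. Slide the loose blue half rack along until its end butts flush against the end of the fixed blue one, with no gap left, and its back lies flat along the dark fence. Finish while holding it there: one firm diagonal push, at once back against the fence and down onto the jig's deck, kept up at the end and not let go; leave the beaker, the timer and the sample cup where they are.

Things in the scene. Friction and masses are not known exactly. Their poses are not given: they have to be found in the camera images.
- jig: the fixed assembly jig, 160 x 370 mm, lying flat on the table and turned by up to 0.25 rad. Origin: centre of its underside, on the table. Its x axis points away from the robot, square to the fence; y runs along the fence to the left; z up. It does not move
- jig_deck: the jig's aluminium deck plate, 160 (x) x 370 (y) x 6 mm; its top is 12 mm above the table. Origin: centre of its underside, 6 mm above the table; axes as the jig's. Smooth: friction coefficient about 0.3 under the half rack
- jig_fence: the dark steel fence along the jig's far edge, 16 mm thick, 370 mm long, standing 38 mm above the deck (its top is 50 mm above the table). Origin: middle of the lower edge of its near face, on the deck, that is at x = +60 mm in the jig's frame; axes as the jig's. The near face is the plane the half rack's back must lie against
- half_rack: loose blue half rack, 0.25 kg: 56 mm deep (x), 80 wide (y), 50 high. Front upright to 22 mm high, then slants back at 45 degrees; flat top 28 mm deep with three white caps (15 mm dia., 11 mm high). Origin: centre of underside; x to its flat back, ends at y = +-40 mm, z up. Starts on the deck between the fixed ones, 15 to 40 mm off the fence, turned up to 0.2 rad, at least 30 mm free at each end
- push_point (a point): middle of the loose half rack's 45 degree slanted front face (white panel, 28 mm deep, 28 mm high, 80 mm wide): 14 mm before its origin, 36 mm above its underside. A push of 10 to 20 N here, square to the slanted face (equally back and down), holds it well without tipping it
- back_edge (a point): middle of the lower edge of the loose half rack's flat back, 28 mm behind its origin. Against the fence it is at x = +60 mm in the jig's frame, and the origin at x = +32 mm
- mate_blue: the fixed blue half rack, same shape and size as the loose one, with a brass thumb screw (to 64 mm high) in place of the middle cap. Back against the fence at one end of the jig, centre 140 mm from the jig's middle: which end varies. Origin and axes as the loose one's; when butted, the two origins are 80 mm apart
- mate_yellow: the same in yellow, fixed at the other end of the jig; not to be joined
- beaker: glass beaker, 52 mm diameter, 69 mm high, on the table to the left of the jig; origin: centre of its underside
- timer: flat white timer, 58 x 62 x 18 mm, on the table to the right of the jig; origin: centre of its underside
- sample_cup: clear sample cup, 35 mm diameter, 55 mm high, on the table in front of the jig to the left; origin: centre of its underside

How it is judged (in metres and radians):
On the way:
1. the loose half rack's end is butted to the fixed blue one (gap under 3 mm, square to it) (horizontal distance between half_rack and mate_blue below 0.083 m and angle between the x axis of half_rack and the x axis of mate_blue, either way round below 0.08 rad), for 0.2 s.
At the end, for the whole second after the job is handed in: Held at the end: loose half rack butted to the fixed blue one (gap < 3 mm), back within 2 mm of the fence and parallel within 0.04 rad, flat on the deck and still; fingers push on it with > 4 N, it presses the fence with > 2 N and the deck with > 5 N (own weight at most 3.1 N) (horizontal distance between half_rack and mate_blue below 0.083 m and x of half_rack in the frame of jig above 0.03 m and angle between the x axis of half_rack and the x axis of jig, either way round below 0.04 rad and angle between half_rack's own z axis and vertical below 0.035 rad and z of half_rack in the frame of jig below 0.014 m and contact force between half_rack and jig_fence above 2 N and contact force between half_rack and jig_deck above 5 N and contact force between the fingers and half_rack above 4 N and linear speed of half_rack below 0.01 m/s); the arm keeps its last pose, push and grip.
It fails at once if the beaker, the timer or the sample cup was moved by more than 15 mm (distance of any of beaker, timer, sample_cup from where it was at the start of the episode above 0.015 m).
It also fails if it takes over 54 s, if anything falls off the work surface, if the arm or the gripper's body presses on something with over 40 N, if the wrist force passes 120 N, or if a joint passes its speed limit or range.

ROBOT

A 6-joint arm with a two-finger parallel gripper is mounted at the origin on a cart in front of the work surface, level with it; the furniture and walls round the work are solid. World frame = base frame: x ahead of the robot, y to its left, z up, the work surface at z = 0. Lengths are in mm, angles in rad, forces in N, time in s.
With the tool pointing down it reaches from about 275 to 825 mm from the base axis. Payload 5.2 kg.
Tool frame: the origin (TCP) lies midway between the tips of the shut fingers; the grasp point (between the pads) lies 19 mm behind it; z points along the fingers, y is the line along which they close (so a half turn about z gives the same grasp; the last joint's range is limited). The gripper opens to 93 mm and grips with 3 to 60 N. Pads are 15 mm wide; open, the fingers measure 128 mm over their backs; the gripper's body (75 mm by 188 mm) begins 65 mm behind the grasp point.
Start: joints at [0.945, 0.259, 1.535, -0, 1.348, -0.203], TCP at [225.653, 501.583, 218.653] pointing down, gripper open.
Joint ranges: [-3.14, 3.14], [-0.91, 2.08], [0.19, 2.58], [-1.22, 4.36], [0.22, 2.71], [-3.12, 3.12]. Speed limits (rad/s): [2.57, 2.57, 3.14, 3.14, 3.14, 3.14].

INTERFACE

Orientations are given as a unit quaternion [x, y, z, w].
In Python, from rig import env, cams, job gives the robot as it stands.
- The arm moves only by the shell command python3 -m jog 'ROWS' [OPENING]. ROWS is JSON, one flat list of numbers, 6 for each row, row after row: the shift along the tool's x, y, z in units of 50 mm (1.0 is 50 mm), then the turn, a rotation vector about the tool's x, y, z in units of 5 degrees (1.0 is 5 degrees). A call has 1 to 5 rows; each row shifts and turns the commanded pose from where the row before left it, along the tool's axes as they then stand; what a row does not reach is not made up. A row lasts 1/10 s, in which the tool goes at most 50 mm and 8.59 degrees, less where a joint would pass 70% of its speed; a pose out of reach is approached as far as the arm can. A call is refused whole if a number of a shift passes 1 or a number of a turn 1, either way. A call with a gripper value outside its range is refused whole. OPENING is the closure, from 0 (fully open) to 1 (shut), set as the call begins (- or left out, the last holds). The fingers move at their own pace and stop on an object; the grip force is fixed at half the most. Time passes only in rows, so rows that do not move let the fingers close. It gives the time, the measured TCP pose, the force, the opening and the grip force at its end, in the units of the state.
- env.get_obs(): the state, without advancing time (a new reading comes with each control period).
- cams.snapshot(name): name is "scene" or "top" or "wrist"; returns the picture (384x512x3 uint8, red, green, blue); there is no depth.
- cams.calibration(name): a dict with "fx", "fy", "cx", "cy" (pixels), "position" and "attitude" of the camera in the world. Camera axes: x right, y up, looking along -z (the intrinsics and any distortion apply to the point x, -y, -z); pixel columns grow to the right and rows downward; lengths in mm; the calibration is good to about 2 mm. A picture is of the moment at which its call begins: read the wrist's pose just before it. calibration takes no time and is no camera call; for the wrist camera it gives the pose at the moment of the call.
- job.close_job(): hands the job in; it is judged then, once.
Trained networks look in the newest picture that a camera, given by its name, has taken for a name from the list of things; names that differ only in an ending like _2 or _b are one class to them, and where a whole thing is asked for, a point or a joint stands for the part that bears it (a point fixed in the world has none). Each returns a list of dicts, best first, with "conf" (0 to 1); they miss things now and then, are a little off and sometimes report something else, mostly with a low value. They report only what shows in the picture. A call takes as long as a camera call.
- cams.look_for(camera, name): "at" ([x, y, z] in mm, in world coordinates, good to about 4 mm: the middle of the surface that is visible of it).
- cams.masks_of(camera, name): "pixels" (384x512 bool, what is visible of it).
- cams.landmark_of(camera, name): "at" ([x, y, z] in mm, in world coordinates, good to about 4 mm: a listed point, or the origin of a listed thing).
The state is a dict: "time": time; "joint_pos": joint angles; "qvel": joint speeds; "joint_efforts": joint torques, N m; "eef_pos": TCP position; "tcp_rot": TCP orientation; "force": force on the tool from outside, world axes, zero at the start; "ft_torque": the same for the moment, N m; "finger_gap": finger opening in mm; "finger_force": force on a finger pad.
Only numpy, scipy, OpenCV 4.12 (cv2) and the standard library are available. Lean on these libraries where they do the work, as an engineer would, in place of code of your own. Each camera call takes 0.05 s, during which the arm holds its last target. There are 200 camera calls.

## Working session

There is one attempt and no reset: what is moved stays moved. The work goes in short steps, Python scripts to look and compute and a shell command to move; the robot and the scene stay as the last step left them, time stands still between calls to the robot, and variables do not carry over. Pictures are saved under pics/ and viewed, at most 10 in all, crops included, and the job is handed in when it is done.

```bash
ls; mkdir -p pics
python3 - <<'E'
from rig import env,cams,job
import cv2
o=env.get_obs()
for k in o: print(k,o[k])
for c in ["scene","top"]:
    im=cams.snapshot(c); cv2.imwrite(f"pics/{c}0.png",im[:,:,::-1])
    cal=cams.calibration(c); print(cal)
    for n in ["half_rack","mate_blue","mate_yellow","jig","jig_fence","push_point","back_edge","beaker","timer","sample_cup"]:
        r=cams.landmark_of(c,n); print(c,n,[(x["at"],x["conf"]) for x in r[:2]])
E
```

```text
pics
time 0.0
joint_pos [ 9.45179640e-01  2.59344064e-01  1.53606339e+00 -4.85793932e-06
  1.34798704e+00 -2.02848762e-01]
qvel [ 1.58597225e-04  9.33174187e-04 -7.39715793e-05 -2.60542169e-04
 -3.08386890e-04 -9.06232338e-04]
joint_efforts [-1.63572251e-03 -4.37296128e+01 -2.84002537e+01  7.14121806e-02
  4.14514693e-02 -1.44434161e-04]
eef_pos [225.34202455 501.13107396 217.82503264]
tcp_rot [ 2.09812646e-01  9.77741194e-01 -8.25677674e-04 -3.60440768e-04]
force [-1.13485709 -0.56620488 -0.25121909]
ft_torque [-0.0162902   0.06390604 -0.04170222]
finger_force 0.0
finger_gap 92.43433969874886
{'fx': 409.65844631678823, 'fy': 409.65844631678823, 'cx': 257.37688864813646, 'cy': 189.79286060922897, 'position': array([ -21.19371858, 1024.58679141,  768.93954331]), 'attitude': array([-0.10191523,  0.46904493,  0.85385696, -0.20134157])}
scene half_rack [([513.4, 3.5, 14.4], 0.41), ([316.6, 255.6, 1.5], 0.17)]
scene mate_blue [([505.2, 148.0, 15.5], 0.65)]
scene mate_yellow []
scene jig [([505.8, 6.7, 0.4], 0.94)]
scene jig_fence [([563.3, 21.1, 11.0], 0.82), ([507.5, 6.7, 2.4], 0.58)]
sc
[... 229 characters left out ...]
: 482.194433700745, 'fy': 482.194433700745, 'cx': 256.47049890905515, 'cy': 189.38260658544536, 'position': array([ 284.34666366,    3.58365853, 1625.54240628]), 'attitude': array([ 0.04350734, -0.03720294, -0.69752644,  0.7142688 ])}
top half_rack [([510.5, 4.2, 12.3], 0.76)]
top mate_blue [([439.8, -342.4, 1.0], 0.71), ([508.4, 152.5, 10.3], 0.59)]
top mate_yellow [([570.6, -122.3, 11.6], 0.94), ([511.7, 1.9, 11.2], 0.51)]
top jig [([505.9, 8.7, 1.2], 0.96), ([568.8, 17.6, 17.6], 0.51)]
top jig_fence [([566.8, 22.6, 15.7], 0.77)]
top push_point [([500.0, -0.2, 48.2], 0.81)]
top back_edge []
top beaker [([426.5, 344.9, -3.6], 0.52)]
top timer [([442.1, -341.7, 3.0], 0.66)]
top sample_cup []
```

View pics/scene0.png

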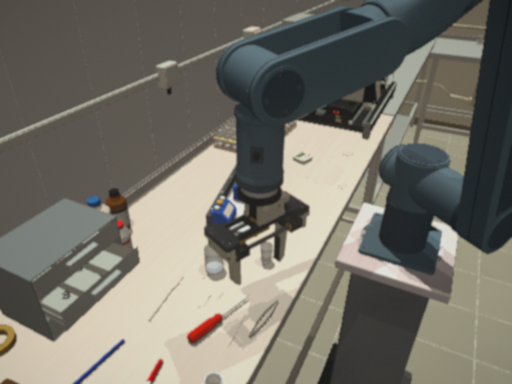

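View pics/top0.png

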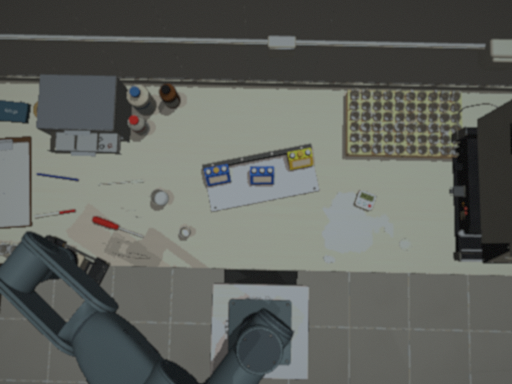

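The blue mate is on the left and yellow on the right. The loose rack is between them, at about (262,176) in the top view, which agrees with the networks: jig yaw is about 0.23, and the mates are 280 mm apart as they must be. I'll move above it to measure with the wrist camera.

```bash
for i in 1 2 3; do python3 -m jog '[-0.62,-0.45,0,0,0,0,-0.62,-0.45,0,0,0,0,-0.62,-0.45,0,0,0,0,-0.62,-0.45,0,0,0,0,-0.62,-0.45,0,0,0,0]' 0; done
python3 -m jog '[0,0,0,0,0,1,0,0,0,0,0,1,0,0,0,0,0,1,0,0,0,0,0,1,0,0,0,0,0,1]'
python3 -m jog '[0,0,0,0,0,1,0,0,0,0,0,1,0,0,0,0,0,1,0,0,0,0,0,1,0,0,0,0,0,1]'
cat > h.py <<'E'
from rig import env,cams,job
import numpy as np, cv2
from scipy.spatial.transform import Rotation as R
def proj(cal,P):
    p=R.from_quat(cal["attitude"]).inv().apply(np.atleast_2d(P)-cal["position"])
    return np.c_[cal["fx"]*p[:,0]/-p[:,2]+cal["cx"], cal["fy"]*-p[:,1]/-p[:,2]+cal["cy"]]
def pix2z(cal,uv,z):
    uv=np.atleast_2d(uv).astype(float)
    d=R.from_quat(cal["attitude"]).apply(np.c_[(uv[:,0]-cal["cx"])/cal["fx"],-(uv[:,1]-cal["cy"])/cal["fy"],-np.ones(len(uv))])
    return cal["position"]+d*((z-cal["position"][2])/d[:,2])[:,None]
E
python3 - <<'E'
from h import *
im=cams.snapshot("wrist"); cal=cams.calibration("wrist"); print(cal); cv2.imwrite("pics/w1.png",im[:,:,::-1])
for n in ["half_rack","mate_blue","mate_yellow","jig","jig_fence","push_point","back_edge"]:
    print(n,[(x["at"],x["conf"]) for x in cams.landmark_of("wrist",n)[:2]])
E
```

```text
time: 1.6
eef_pos: [321.4, 334.1, 218.8]
tcp_rot: [0.21, 0.978, 0.0, 0.0]
force: [0.9, 0.4, -0.8]
finger_gap: 93.0
finger_force: 0.0
time: 2.1
eef_pos: [416.6, 167.8, 218.9]
tcp_rot: [0.21, 0.978, 0.0, 0.0]
force: [1.2, -0.4, 0.3]
finger_gap: 92.9
finger_force: 0.0
time: 2.6
eef_pos: [511.9, 1.5, 218.8]
tcp_rot: [0.21, 0.978, 0.0, 0.0]
force: [0.1, 1.3, 0.3]
finger_gap: 92.9
finger_force: 0.0
time: 3.1
eef_pos: [511.2, 2.9, 218.7]
tcp_rot: [0.418, 0.908, 0.0, -0.0]
force: [0.0, 0.4, 0.3]
finger_gap: 92.6
finger_force: 0.0
time: 3.6
eef_pos: [511.2, 3.0, 218.7]
tcp_rot: [0.605, 0.796, 0.0, 0.0]
force: [1.0, 0.3, -0.7]
finger_gap: 93.0
finger_force: 0.0
{'fx': 334.8824219513109, 'fy': 334.8824219513109, 'cx': 256.39840070574, 'cy': 196.2568815546347, 'position': array([491.33509396,  76.02939007, 383.67601094]), 'attitude': array([-0.13568852, -0.01882712,  0.1321079 ,  0.98172382])}
half_rack [([513.3, 3.5, 15.6], 0.8)]
mate_blue [([506.5, 149.0, 14.1], 0.64)]
mate_yellow [([569.4, -118.5, 9.4], 0.72)]
jig []
jig_fence [([561.4, 18.4, 13.9], 0.83), ([496.8, -1.2, 45.0], 0.59)]
push_point [([493.0, 0.9, 44.3], 0.79)]
back_edge []
```

View pics/w1.png

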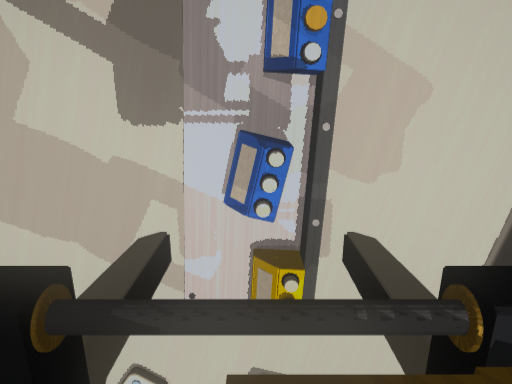

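The wrist view shows the loose rack's caps at about (276,158), (269,184) and (263,209). The blue mate's right-hand cap is at (312,51) and its screw head at (316,17). I'll turn these into positions.

Run:
```python
from h import *
cal=cams.calibration("wrist")
c=pix2z(cal,[(276.5,158),(269.5,184.5),(263,209),(312,51.5),(290.5,285)],73); s=pix2z(cal,[(316,17)],76)
print(c.round(1),s.round(1))
d=c[0]-c[2]; print("spacing",np.linalg.norm(d)/2,"rack yaw",np.arctan2(-d[0],d[1]))
f=pix2z(cal,[(318,73),(300,266),(338,13),(316,223)],50); print(f.round(1))
d=f[2]-f[3];print("bolt yaw",np.arctan2(-d[0],d[1]))
print(R.from_quat(env.get_obs()["tcp_rot"]).as_matrix().round(3))
```

```text
[[522.8  32.5  73. ]
 [523.7   6.3  73. ]
 [524.6 -19.   73. ]
 [525.6 129.   73. ]
 [575.3 -91.   73. ]] [[520.  154.6  76. ]]
spacing 25.755299454933173 rack yaw 0.034660728562153714
[[539.5 116.8  50. ]
 [584.6 -78.2  50. ]
 [540.5 169.7  50. ]
 [585.5 -25.7  50. ]]
bolt yaw 0.22631573756260906
[[-0.273  0.962  0.   ]
 [ 0.962  0.273 -0.   ]
 [-0.     0.    -1.   ]]
```

```bash
python3 -m jog '[0,0.066,0.77,0,0,0,0,0.066,0.77,0,0,0,0,0.066,0.77,0,0,0,0,0.066,0.76,0,0,0,0,0,0,0,0,0]' 0
python3 -m jog '[0,0,0,0,0,0,0,0,0,0,0,0,0,0,0,0,0,0,0,0,0,0,0,0,0,0,0,0,0,0]' 1
python3 -m jog '[0,0,0,0,0,0,0,0,0,0,0,0,0,0,0,0,0,0,0,0,0,0,0,0,0,0,0,0,0,0]' 1
```

```text
time: 4.5
eef_pos: [520.2, 7.4, 60.7]
tcp_rot: [0.603, 0.798, -0.002, -0.004]
force: [-1.3, 0.5, 0.6]
finger_gap: 92.8
finger_force: 0.0
time: 5.0
eef_pos: [524.5, 6.5, 66.2]
tcp_rot: [0.603, 0.797, 0.0, 0.001]
force: [-0.1, -0.3, 0.4]
finger_gap: 57.5
finger_force: 0.0
time: 5.5
eef_pos: [523.9, 6.6, 65.1]
tcp_rot: [0.603, 0.797, -0.0, -0.0]
force: [-0.2, 0.6, 0.1]
finger_gap: 17.8
finger_force: 0.0
```

```bash
python3 -m jog '[0,0,0,0,0,0,0,0,0,0,0,0,0,0,0,0,0,-0.74,0,0,0,0,0,-0.74,0,0,0,0,0,-0.74]' 1
python3 -m jog '[0.21,0.156,0,0,0,0,0.21,0.156,0,0,0,0,0.21,0.156,0,0,0,0,0.21,0.156,0,0,0,0,0.21,0.156,0,0,0,0]' 1
python3 -m jog '[0,0,0,0,0,0,0,0,0,0,0,0,0,0,0,0,0,0]' 1
python3 - <<'E'
from h import *
im=cams.snapshot("wrist");cv2.imwrite("pics/w2.png",im[:,:,::-1]); 
for c in ["wrist","top"]:
  cams.snapshot(c)
  for n in ["half_rack","mate_blue"]: print(c,n,[(x["at"],x["conf"]) for x in cams.landmark_of(c,n)[:2]])
E
```

```text
time: 6.0
eef_pos: [523.8, 6.7, 65.0]
tcp_rot: [0.522, 0.853, -0.0, -0.0]
force: [-0.1, 1.5, -0.5]
finger_gap: 14.0
finger_force: 30.0
time: 6.5
eef_pos: [535.0, 72.7, 65.0]
tcp_rot: [0.523, 0.852, -0.0, -0.0]
force: [0.2, -0.9, -1.1]
finger_gap: 13.8
finger_force: 30.0
time: 6.8
eef_pos: [534.8, 70.9, 65.0]
tcp_rot: [0.523, 0.852, -0.0, -0.0]
force: [-0.9, 0.1, -2.1]
finger_gap: 13.7
finger_force: 30.0
wrist half_rack [([522.1, 65.9, 16.1], 0.75)]
wrist mate_blue [([504.7, 148.4, 15.1], 0.63)]
top half_rack [([524.0, 63.8, 10.9], 0.56)]
top mate_blue [([505.9, 148.5, 13.7], 0.53)]
```

View pics/w2.png

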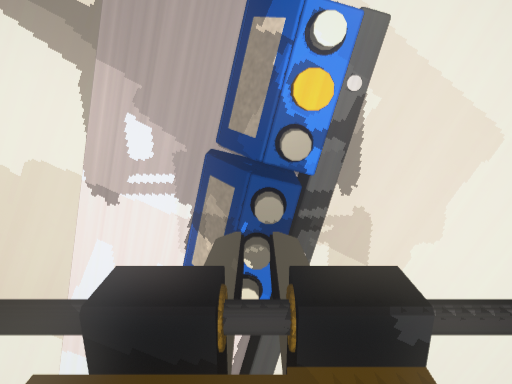

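The rack is held by its middle cap, parallel to the mate, with a few mm of gap: cap (269,208) against mate cap (295,143). Now I'll press it into the fence first, then into the mate.

```bash
python3 -m jog '[-0.012,0.049,0,0,0,0,-0.012,0.049,0,0,0,0,0,0,0,0,0,0,0,0,0,0,0,0]' 1
python3 -m jog '[0.049,0.012,0,0,0,0,0.049,0.012,0,0,0,0,0,0,0,0,0,0,0,0,0,0,0,0]' 1
```

```text
time: 7.55
eef_pos: [538.7, 71.8, 65.1]
tcp_rot: [0.523, 0.852, -0.001, -0.001]
force: [-4.8, -2.2, 1.8]
finger_gap: 13.8
finger_force: 30.0
time: 7.95
eef_pos: [537.7, 76.6, 65.1]
tcp_rot: [0.523, 0.852, -0.001, -0.001]
force: [-4.8, -3.2, 1.4]
finger_gap: 13.6
finger_force: 30.0
```

```bash
python3 -m jog '[0.03,0.007,0,0,0,0,0,0,0,0,0,0,0,0,0,0,0,0]' 1
python3 -m jog '[0.03,0.007,0,0,0,0,0,0,0,0,0,0,0,0,0,0,0,0]' 1
python3 -m jog '[0.03,0.007,0,0,0,0,0,0,0,0,0,0,0,0,0,0,0,0]' 1
```

```text
time: 8.25
eef_pos: [537.4, 78.0, 65.1]
tcp_rot: [0.523, 0.852, -0.001, -0.001]
force: [-3.9, -3.5, 1.9]
finger_gap: 13.6
finger_force: 30.0
time: 8.55
eef_pos: [537.3, 78.1, 65.1]
tcp_rot: [0.523, 0.852, -0.002, 0.0]
force: [-3.8, -9.0, 0.3]
finger_gap: 13.6
finger_force: 30.0
time: 8.85
eef_pos: [537.3, 78.2, 65.2]
tcp_rot: [0.523, 0.852, -0.003, 0.001]
force: [-3.8, -13.2, 0.5]
finger_gap: 13.6
finger_force: 30.0
```

Butted: force rises while motion stops. I'll relax the push, open and lift.

```bash
python3 -m jog '[-0.075,-0.045,0,0,0,0,0,0,0,0,0,0,0,0,0,0,0,0]' 1
python3 -m jog '[0,0,0,0,0,0,0,0,0,0,0,0,0,0,0,0,0,0,0,0,0,0,0,0]' 0.5
python3 -m jog '[0,0,-0.6,0,0,0,0,0,-0.8,0,0,0,0,0,-0.8,0,0,0,0,0,-0.8,0,0,0,0,0,0,0,0,0]' 0.5
python3 - <<'E'
from h import *
im=cams.snapshot("wrist");cv2.imwrite("pics/w3.png",im[:,:,::-1]); 
for n in ["half_rack","mate_blue","push_point"]: print(n,[(x["at"],x["conf"]) for x in cams.landmark_of("wrist",n)[:2]])
E
```

```text
time: 9.15
eef_pos: [537.3, 77.3, 65.1]
tcp_rot: [0.524, 0.852, 0.0, -0.0]
force: [-1.2, -1.5, -2.4]
finger_gap: 13.5
finger_force: 30.0
time: 9.55
eef_pos: [537.7, 77.4, 65.4]
tcp_rot: [0.523, 0.852, 0.0, 0.0]
force: [-0.1, 0.4, 0.1]
finger_gap: 41.1
finger_force: 0.0
time: 10.05
eef_pos: [540.9, 77.2, 221.5]
tcp_rot: [0.523, 0.852, 0.003, 0.005]
force: [-0.2, 0.1, 0.2]
finger_gap: 46.4
finger_force: 0.0
half_rack [([526.2, 75.0, 17.5], 0.63)]
mate_blue [([504.8, 148.2, 14.4], 0.89)]
push_point [([512.2, 66.0, 46.3], 0.59)]
```

View pics/w3.png

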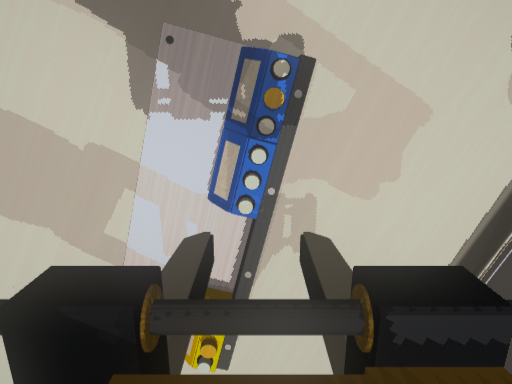

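Both caps and faces line up: no visible gap at (262,140), and the back is against the fence. Next I'll shut the fingers, turn the tool to lie along the fence and tilt it 45°.

```bash
for i in 1 2 3; do python3 -m jog '[0,0,0,0,0,-0.95,0,0,0,0,0,-0.95,0,0,0,0,0,-0.95,0,0,0,0,0,-0.95,0,0,0,0,0,-0.95]' 1 | sed -n 2,3p; done
python3 -m jog '[0,0,0,0,0,-0.96,0.6,0,0,0,0,0,0.6,0,0,0,0,0,0.6,0,0,0,0,0]' 1| sed -n 2,3p
for i in 1 2; do python3 -m jog '[0,0,0,0,-0.9,0,0,0,0,0,-0.9,0,0,0,0,0,-0.9,0,0,0,0,0,-0.9,0,0,0,0,0,-0.9,0]' 1; done
python3 -m jog '[0,0,0,0,0,0,0,0,0,0,0,0]'
python3 - <<'E'
from h import *
o=env.get_obs();print(o["joint_pos"].round(2),R.from_quat(o["tcp_rot"]).as_matrix().round(3))
E
```

```text
eef_pos: [536.2, 77.3, 213.0]
tcp_rot: [0.335, 0.942, -0.001, -0.002]
eef_pos: [536.3, 77.3, 213.0]
tcp_rot: [0.134, 0.991, -0.0, -0.002]
eef_pos: [536.3, 77.3, 213.0]
tcp_rot: [-0.073, 0.997, 0.0, -0.002]
eef_pos: [447.5, 57.1, 212.9]
tcp_rot: [-0.113, 0.994, 0.0, -0.002]
time: 12.65
eef_pos: [448.6, 57.3, 213.5]
tcp_rot: [-0.11, 0.975, 0.022, 0.194]
force: [-0.6, 0.2, -0.3]
finger_gap: 0.4
finger_force: 0.0
time: 13.15
eef_pos: [448.7, 57.6, 213.6]
tcp_rot: [-0.104, 0.918, 0.043, 0.381]
force: [0.2, 1.4, -1.3]
finger_gap: 0.5
finger_force: 0.0
time: 13.35
eef_pos: [449.0, 56.5, 214.0]
tcp_rot: [-0.102, 0.919, 0.043, 0.379]
force: [-0.3, -0.8, 0.4]
finger_gap: 0.5
finger_force: 0.0
[-0.6  -0.36  2.4   0.9   0.73 -2.98] [[-0.693 -0.221  0.687]
 [-0.155  0.975  0.157]
 [-0.705  0.002 -0.71 ]]
```

```bash
python3 -m jog '[0.289,0,0.569,0,0,0,0.289,0,0.569,0,0,0,0.289,0,0.569,0,0,0]' 1 
python3 -m jog '[0.289,0,0.569,0,0,0,0.289,0,0.569,0,0,0,0,0,0,0,0,0,0,0,0,0,0,0]' 1
python3 - <<'E'
from h import *
o=env.get_obs();print(o["joint_pos"].round(2),R.from_quat(o["tcp_rot"]).as_matrix().round(3))
E=None
P=np.array([510.2,71.1,48]); print(R.from_quat(o["tcp_rot"]).inv().apply(P-o["eef_pos"])/50)
im=cams.snapshot("wrist");cv2.imwrite("pics/w4.png",im[:,:,::-1])
E
```

```text
time: 13.65
eef_pos: [478.4, 76.2, 153.7]
tcp_rot: [-0.097, 0.927, 0.037, 0.36]
force: [-0.3, 0.9, 0.9]
finger_gap: 0.3
finger_force: 0.0
time: 14.05
eef_pos: [494.7, 89.3, 124.9]
tcp_rot: [-0.094, 0.935, 0.033, 0.34]
force: [0.2, 0.6, -0.7]
finger_gap: 0.4
finger_force: 0.0
[-0.27 -0.01  2.39  1.19  0.31 -3.11] [[-0.751 -0.199  0.629]
 [-0.154  0.98   0.126]
 [-0.641 -0.003 -0.767]]
[ 0.81083915 -0.41411394  1.32940177]
```

View pics/w4.png

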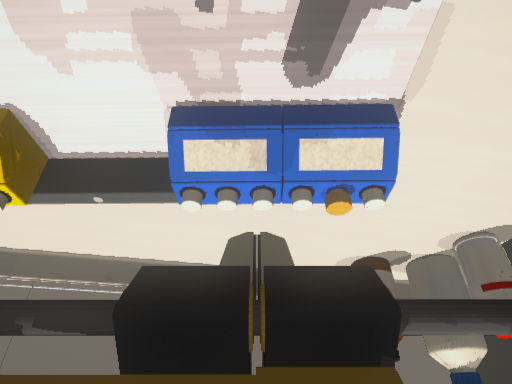

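The view shows the joined pair centred at (283,155) with no gap, and the fingertips in front of it. The wrist is at its joint limits (q6 -3.11, q5 near 0.22), so a 45° tool is not reachable here. The motion, not the tool's tilt, sets the push direction, so I'll go back to a nearly vertical tool and push diagonally with the fingertip edge.

```bash
python3 -m jog '[0,0,-0.6,0,0,0,0,0,-0.6,0,0,0,0,0,0,0,1,0,0,0,0,0,1,0,0,0,0,0,1,0]' 1 |sed -n 2,3p
python3 -m jog '[0,0,0,0,1,0,0,0,0,0,1,0,0,0,0,0,1,0,0,0,0,0,1,0,0,0,0,0,0,0]' 1
cat > to.py <<'E'
import sys
from h import *
# target TCP, tool axes: y=ey, z tilted by t from down towards ex
t=np.radians(float(sys.argv[4])); a=0.228
ex=np.array([np.cos(a),np.sin(a),0]);ey=np.array([-np.sin(a),np.cos(a),0]);ez=np.array([0,0,1.])
z=np.sin(t)*ex-np.cos(t)*ez
T=R.from_matrix(np.c_[np.cross(ey,z),ey,z])
o=env.get_obs();C=R.from_quat(o["tcp_rot"])
print("q",o["joint_pos"].round(2),"F",o["force"].round(1))
print("shift",(C.inv().apply(np.array(sys.argv[1:4],float)-o["eef_pos"])/50).round(3),"turn",((C.inv()*T).as_rotvec(degrees=True)/5).round(2))
E
python3 to.py 480 65 75 15
```

```text
eef_pos: [457.3, 80.5, 171.8]
tcp_rot: [-0.096, 0.969, 0.021, 0.225]
time: 15.1
eef_pos: [459.9, 81.4, 171.1]
tcp_rot: [-0.1, 0.994, 0.005, 0.055]
force: [0.1, -0.1, 0.1]
finger_gap: 0.6
finger_force: 0.0
q [-0.09  0.08  1.89  0.03  1.07 -1.87] F [ 0.1 -0.1  0.1]
shift [-0.117 -0.397  1.948] turn [-0.08 -1.74 -0.31]
```

```bash
python3 -m jog '[0,0,0,0,-0.87,-0.15,0,0,0,0,-0.87,-0.16,0,0,0,0,0,0]' 1|sed -n 3p
python3 to.py 486 65.5 63 15
```

```text
tcp_rot: [-0.112, 0.985, 0.012, 0.129]
q [-0.14 -0.02  2.02  0.11  0.9  -1.99] F [ 0.2  0.2 -0.6]
shift [ 0.027 -0.451  2.194] turn [-0.06 -0.02 -0.01]
```

```bash
python3 -m jog '[0,-0.09,0.44,0,0,0,0,-0.09,0.44,0,0,0,0,-0.09,0.44,0,0,0,0,-0.09,0.44,0,0,0,0,-0.09,0.44,0,0,0]' 1|sed -n 2p
python3 -m jog '[0,0,0,0,0,0,0,0,0,0,0,0]' 1
python3 to.py 503.2 69.5 46 15
```

```text
eef_pos: [490.9, 65.7, 63.5]
time: 16.1
eef_pos: [490.2, 66.1, 64.0]
tcp_rot: [-0.112, 0.985, 0.012, 0.129]
force: [0.2, 0.5, -0.2]
finger_gap: 0.4
finger_force: 0.0
q [-0.16  0.2   2.09  0.16  0.61 -2.08] F [ 0.2  0.5 -0.2]
shift [-0.167  0.009  0.416] turn [-0.05 -0.03 -0.  ]
```

```bash
python3 -m jog '[-0.07,0,0.17,0,0,0,-0.07,0,0.17,0,0,0,0,0,0,0,0,0]' 1|sed -n 2,4p
for i in 1 2 3; do python3 -m jog '[-0.03,0,0.052,0,0,0,0,0,0,0,0,0]' 1|sed -n 2,4p;done
```

```text
eef_pos: [502.0, 69.0, 48.9]
tcp_rot: [-0.113, 0.985, 0.012, 0.129]
force: [-1.0, 0.3, -0.4]
eef_pos: [503.5, 69.4, 46.8]
tcp_rot: [-0.113, 0.985, 0.012, 0.129]
force: [0.2, -0.1, 0.7]
eef_pos: [504.2, 69.6, 46.1]
tcp_rot: [-0.114, 0.985, 0.012, 0.128]
force: [-14.9, -4.2, 24.8]
eef_pos: [504.5, 69.7, 45.8]
tcp_rot: [-0.114, 0.985, 0.012, 0.128]
force: [-36.4, -12.0, 58.8]
```

Contact came where expected, but this is stiffer than I wanted, so I'll ease the push off to about 20 N.

```bash
python3 -m jog '[0.035,0,-0.06,0,0,0,0,0,0,0,0,0,0,0,0,0,0,0]' 1|sed -n 2,4p
```

```text
eef_pos: [504.2, 69.6, 46.3]
tcp_rot: [-0.113, 0.985, 0.012, 0.129]
force: [-12.5, -3.0, 19.7]
```

```bash
python3 -m jog '[0,0,-0.008,0,0,0,0,0,0,0,0,0,0,0,0,0,0,0,0,0,0,0,0,0,0,0,0,0,0,0]' 1
python3 - <<'E'
from h import *
im=cams.snapshot("wrist");cv2.imwrite("pics/w5.png",cv2.resize(im[:260,100:450,::-1],None,fx=2,fy=2))
E
```

```text
time: 17.8
eef_pos: [504.1, 69.6, 46.3]
tcp_rot: [-0.113, 0.985, 0.012, 0.129]
force: [-10.1, -3.5, 15.7]
finger_gap: 0.2
finger_force: 9.3
```

View pics/w5.png

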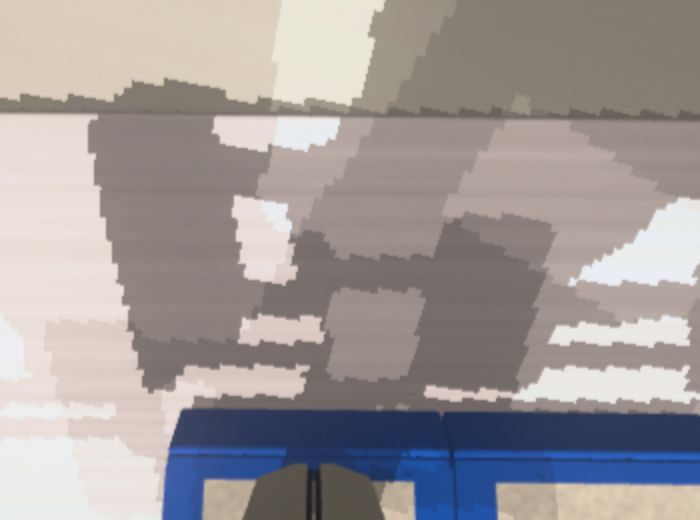

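The fingers are centred on the loose rack's panel, at about (313,470). The seam at (445,430) is closed, and the two front edges are in line. The push is steady at about 11 N back and 16 N down, so I'm handing in.

```bash
python3 -c "
from rig import job
print(job.close_job())"
```

```text
the job is handed in; nothing more can be done
None
```

I handed the job in at about 18 s, and no verdict came back: the loose rack is butted to the fixed blue one and back against the fence, held by a steady push of about 19 N (11 N back, 16 N down) after a brief overshoot to about 70 N, with the tool tilted 15° because 45° was out of reach.

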